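# Close up the lamp module and index the filter selector to the third click

## Task

On the small optical rail, push the loose lamp module along its guides until its face sits flush and square against the fixed filter selector, with no gap left. Then turn the bar knob on top of the selector to its third click stop, counted clockwise from the anticlockwise end stop (the end stop is zero), without ever letting it run on past the third click. Finish while still gripping the knob there, the module still flush; do not let go, and leave the loose things round about where they stand.

Things in the scene. Friction and masses are not known exactly. Their poses are not given: they have to be found in the camera images.
- rail: Fixed aluminium rail, plate 80x230x8 mm. Origin: centre of its underside, on the worktop; +z up, +y along it to the selector: a grey block 74x90x60 mm fixed at x 0, y +70 mm, top 68 mm above the worktop. Two steel guides (6 mm wide, tops 15 mm above the worktop, inner faces x +-26.5 mm) run from y -115 mm to the block; their -y end is open.
- selector_face (a point): Centre of the housing's flat side face that the lamp module must meet: at x = 0, y = +25 mm, z = 38 mm in the rail's frame. The face is square to the rail's y axis. Axes as the rail.
- module_center (a point): Centre of the loose white lamp module, a box 50x70x52 mm (x, y, z), 0.25 to 0.5 kg, standing on the rail's plate between the guides (1.5 mm play each side), underside 8 mm and top 60 mm above the worktop. Axes nearly as the rail. Starts 20 to 50 mm short of the selector; slides easily on the slick plate (3 N or less).
- module_face (a point): Centre of the lamp module's +y face, 35 mm from its centre: the face to be brought against the selector. Flush means that it coincides with point selector_face along the rail's y axis.
- knob_bar: Black upright bar of the selector's knob, 44 mm long (x), 14 thick (y), 30 tall, on a round skirt (radius 27 mm) that turns with it. Origin: on the vertical axis (rail x 0, y +70 mm) at the bar's underside, 76.5 mm above the worktop. +x points to its end with the white pointer line. At joint value q the pointer stands 0.63 - q rad from the rail's x axis, anticlockwise positive.
- knob_grip (a point): Point on the knob's axis at the height to grip the bar: 20 mm above the skirt, 10 mm below the bar's top, 96.5 mm above the worktop. Axes as the bar.
- index_knob (a joint): Knob angle, rad: 0 at the anticlockwise end stop, growing clockwise seen from above. Click stops 24 deg apart: 0 (end stop), 0.419, 0.838, 1.257 (third click, wanted), 1.676, 2.094 (other end). Six white marks on the housing show them. A spring plunger draws it into the nearest stop; the hump between stops takes about 0.1 N m. Starts in stop 0, 1 or 2.
- lamp_hcl: Bystander: a glass lamp 146 x 38 x 38 mm with black base, lying loose to the right of the rail. Origin: centre of its underside.
- vial_1: Bystander: an amber vial, 28 mm diameter, 53 mm tall, standing to the left of the rail. Origin: centre of its underside.
- beaker_50: Bystander: a small clear beaker, 49 mm diameter, 60 mm tall, standing to the left of the rail. Origin: centre of its underside.
- petri_dish: Bystander: a flat dish, 60 mm diameter, 13 mm tall, far to the right of the rail. Origin: centre of its underside.
There are look-alikes about, which are no part of the job. What is shaped like the part that bears module_center but red is not meant.

How it is judged (in metres and radians):
On the way, in this order (a step that is already met when the one before it is completed fails the run):
1. the lamp module is flush and square against the selector (y of module_face in the frame of selector_face above -0.0025 m and angle between the y axis of module_face and the y axis of rail, either way round below 0.03 rad), for 0.2 s.
2. the knob is gripped and stands in the third click stop (value of joint index_knob between 1.187 and 1.327 rad and contact force between the fingers and knob_bar above 2 N), for 0.3 s.
At the end, for the whole second after the job is handed in: Knob still at the third click (1.257 rad +-0.07), fingers still gripping its bar (over 2 N, grasp point within 15 mm of the knob axis in plan); lamp module on the rail, face within 2.5 mm of the selector's and square within 0.03 rad (all of step 1 and all of step 2 and velocity of joint index_knob between -0.05 and 0.05 rad/s and horizontal distance between the grasp point and knob_grip below 0.015 m and z of module_center in the frame of rail below 0.038 m); the arm keeps its last pose, push and grip.
It fails at once if the knob runs past the third click, over the hump toward the fourth (value of joint index_knob above 1.466 rad).
It fails at once if a bystander (lamp, vial, beaker or dish) is moved more than 30 mm (distance of any of lamp_hcl, vial_1, beaker_50, petri_dish from where it was at the start of the episode above 0.03 m).
It also fails if it takes over 53 s, if anything falls off the work surface, if the arm or the gripper's body presses on something with over 40 N, if the wrist force passes 120 N, or if a joint passes its speed limit or range.

## Robot

A 6-joint arm with a two-finger parallel gripper is mounted at the origin on a cart in front of the work surface, level with it; the furniture and walls round the work are solid. World frame = base frame: x ahead of the robot, y to its left, z up, the work surface at z = 0. Lengths are in m, angles in degrees, forces in N, time in s.
With the tool pointing down it reaches from about 0.4 to 0.825 m from the base axis. Payload 7 kg.
Tool frame: the origin (TCP) lies between the finger pads; the fingertips stand 19 mm ahead of it and the grasp point (between the pads) is the TCP (r.finger_overhang is the distance from the TCP to the fingertips, in m); z points along the fingers, y is the direction in which the jaws open and shut (so a half turn about z gives the same grasp; the last joint's range is limited). The gripper opens to 88 mm and grips with 3 to 60 N. Pads are 19 mm wide; open, the fingers measure 130 mm over their backs; the gripper's body (78 mm by 193 mm) begins 47 mm behind the grasp point.
Start: joints at [-58.149, 20.546, 0.682, 0, -70.136, -16.507], TCP at [0.179, -0.651, 0.246] pointing down, gripper open.
Joint ranges: [-176.03, 176.03], [-82.01, 121.73], [-58.28, 71.71], [-173.87, 95.51], [-174.79, -0.11], [-173.66, 173.66]. Speed limits (degrees/s): [136.94, 136.94, 172.46, 180, 180, 180].

## Interface

Orientations are given as [roll, pitch, yaw] about the fixed x, y, z axes, in that order (R = Rz(yaw) Ry(pitch) Rx(roll)).
In Python, from plant import r, optics gives the robot as it stands. The module is installed in compiled form; this text tells all that it offers.
- The arm moves only by the tool step_arm, never from a script. Its argument "increments" is a list of rows, each an object of numbers: "tx", "ty", "tz": the shift along the world's x, y, z in mm; "ax", "ay", "az": the turn, a rotation vector about the world's x, y, z in degrees; "claw": the gripper command: -1 is shut, 1 is fully open, values between are in proportion. In form: [{"tx": .., "ty": .., "tz": .., "ax": .., "ay": .., "az": .., "claw": ..}, ...]. A call has 1 to 12 rows; each row shifts and turns the commanded pose from where the row before left it; what a row does not reach is not made up. A row lasts 1/10 s, in which the tool goes at most 50 mm and 8.59 degrees, less where a joint would pass 70% of its speed; a pose out of reach is approached as far as the arm can. A call with a gripper value outside its range is refused whole. The fingers move at their own pace and stop on an object; "newtons" is the grip in N (left out, the last holds). Time passes only in rows, so rows that do not move let the fingers close. It gives the time, the measured TCP pose, the force and the opening at its end, in the units of the state.
- r.get_state(): the state, without advancing time (a new reading comes with each control period).
- optics.capture(name): name is "scene" or "top" or "wrist"; returns a dict with "image" (400x640x3 uint8, blue, green, red), "depth" (400x640 float32, m along the optical axis (not along the pixel's ray), 0 where there is no reading), "fx", "fy", "cx", "cy" (pixels), "R" (3x3) and "t" (3): a world point X has camera coordinates R X + t. Camera axes: x right, y down, z forward; pixel columns grow to the right and rows downward; lengths in m; the calibration is good to about 2 mm. A picture is of the moment at which its call begins.
- r.close_job(): hands the job in, once; it reports no verdict.
The state is a dict: "time_s": time; "joints": joint angles; "qd": joint speeds; "joint_torque": joint torques, N m; "tcp_pos": TCP position; "eef_rot": TCP orientation; "contact_force": force on the tool from outside, world axes, zero at the start; "moment": the same for the moment, N m; "gripper_width": finger opening in m.
Only numpy, scipy, OpenCV 4.12 (cv2) and the standard library are available. Lean on these libraries where they do the work, as an engineer would, in place of code of your own. Each camera call takes 0.05 s, during which the arm holds its last target. There are 200 camera calls.

## Working session

There is one attempt and no reset: what is moved stays moved. The work goes in short steps, Python scripts to look and compute and a tool call to move; the robot and the scene stay as the last step left them, time stands still between calls to the robot, and variables do not carry over. Pictures are saved under pics/ and viewed, about 8 in all and at most 12, crops included, and the job is handed in when it is done.

Besides the shell and the picture viewer there is one more tool, called after "Emit:" by a JSON object that holds its "op" and its "data", one argument or row to a line. step_arm: Moves the arm, as the interface text tells. Its arguments: {"type":"object","properties":{"increments":{"type":"array","items":{"type":"object","properties":{"tx":{"type":"number"},"ty":{"type":"number"},"tz":{"type":"number"},"ax":{"type":"number"},"ay":{"type":"number"},"az":{"type":"number"},"claw":{"type":"number"}}}},"newtons":{"type":"number"}},"required":["increments"]}

```bash
mkdir -p pics; cat > h.py <<'E'
import numpy as np, cv2
from plant import r, optics
def shot(n,f):
    c=optics.capture(n); cv2.imwrite('pics/%s.png'%f,c['image']); np.savez('pics/%s.npz'%f,**c); return c
def ray(c,u,v,z):
    "world point of pixel on plane z"
    R,t=c['R'],c['t']; o=-R.T@t; d=R.T@np.array([(u-c['cx'])/c['fx'],(v-c['cy'])/c['fy'],1]); return o+d*(z-o[2])/d[2]
def dep(c,u,v):
    d=c['depth'][int(v),int(u)]; return c['R'].T@(d*np.array([(u-c['cx'])/c['fx'],(v-c['cy'])/c['fy'],1])-c['t'])
E
python3 - <<'E'
from h import *
shot('scene','s0'); shot('top','t0'); print(r.get_state())
E
```

```text
{'time_s': 0.1, 'joints': array([-5.81491983e+01,  2.05865865e+01,  6.39378758e-01, -1.81509223e-02,
       -7.01377261e+01, -1.65067034e+01]), 'qd': array([-0.0004149 , -0.11244906,  0.12803275,  0.04396875,  0.05564121,
        0.00883905]), 'joint_torque': array([-1.51791290e-03, -5.84163845e+01,  2.93752581e+01,  7.01562747e+00,
        1.00997166e-02, -4.79220512e-05]), 'tcp_pos': array([ 0.17847787, -0.65054132,  0.24472618]), 'eef_rot': array([ 1.79913718e+02, -7.77345838e-03, -1.64662075e+02]), 'contact_force': array([ 0.61016193,  0.41453788, -0.29925105]), 'moment': array([ 0.00370244, -0.00667437,  0.03945696]), 'gripper_width': 0.08744784617011998}
```

View pics/t0.png

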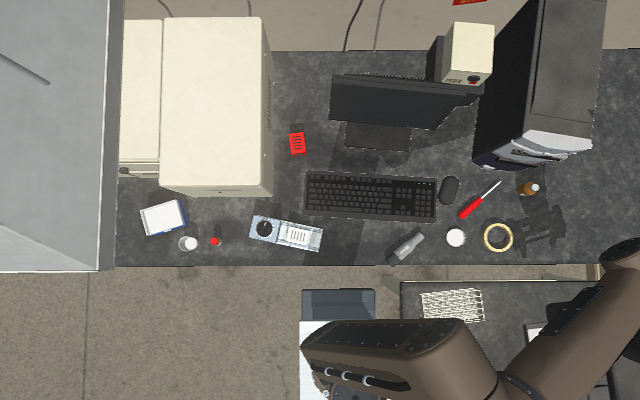

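View pics/s0.png

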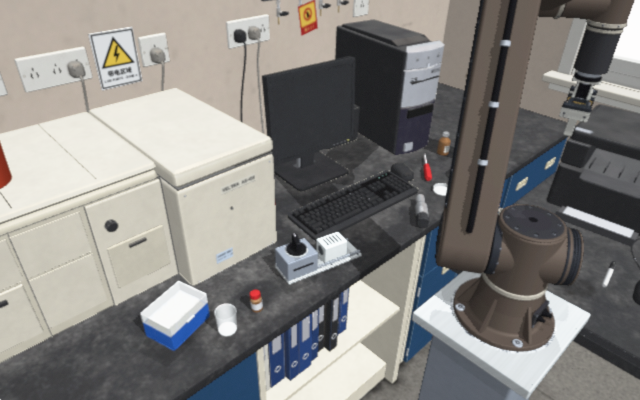

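The rail is at about (286,233) in the top view, with the knob at (264,228) and the white module at (299,236). The red look-alike at (297,143) is not meant. The petri dish at (455,238) and the lamp at (406,245) lie to the right, the vial at (215,240) and the beaker at (189,243) to the left. One close crop to check the choice.

```bash
python3 - <<'E'
from h import *
c=np.load('pics/t0.npz'); im=c['image'][205:260,240:330]
cv2.imwrite('pics/t0c.png',cv2.resize(im,None,fx=8,fy=8,interpolation=cv2.INTER_CUBIC))
print(c['R'],-c['R'].T@c['t'],c['fx'])
for n,u,v,z in [('knob',264,228,.1),('mod',299,236,.06),('lamp',406,245,.02),('vial',215,240,.05),('red',297,143,.05),('edge',286,266,0)]: print(n,ray(c,u,v,z).round(3),dep(c,u,v).round(3))
E
```

```text
[[-0.00549576 -0.99997324 -0.00482785]
 [-0.99497512  0.00595083 -0.0999455 ]
 [ 0.09997155  0.00425431 -0.9949812 ]] [0.42619906 0.09584655 1.50897242] 446.0923060429462
knob [0.453 0.266 0.1  ] [0.453 0.265 0.11 ]
mod [0.428 0.158 0.06 ] [0.428 0.157 0.062]
lamp [ 0.396 -0.195  0.02 ] [ 0.396 -0.191  0.039]
vial [0.416 0.431 0.05 ] [0.416 0.43  0.054]
red [0.735 0.164 0.05 ] [0.735 0.164 0.051]
edge [0.328 0.204 0.   ] [ 0.276  0.261 -0.798]
```

View pics/t0c.png

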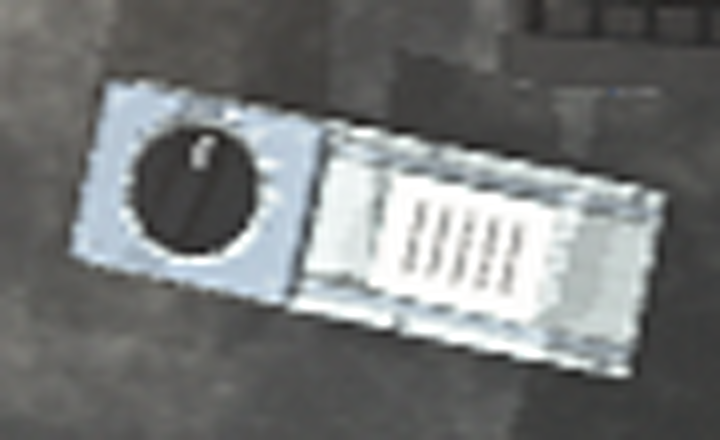

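The white module sits between the guides (crop about 460,245), the selector's knob is at (196,190), and its pointer is at (205,140). The red box is elsewhere, so the choice is clear.

```bash
python3 - <<'E'
from h import *
c=np.load('pics/t0.npz')
P=lambda x,y,z: ray(c,240+x/8-.5,205+y/8-.5,z)[:2]
S=np.array([P(*p,.068) for p in [(105,82),(325,125),(293,305),(72,258)]])
print('sel',S.round(4).tolist(),S.mean(0).round(4))
ra=np.array([P(325,125,.068),P(665,190,.0)]);
d=(S[0]-S[1]+S[3]-S[2]);phi=np.degrees(np.arctan2(d[1],d[0]))-90
B=np.array([P(*p,.0) for p in [(665,190),(630,378)]]); print('railend',B.mean(0),'phi',phi)
k=P(196,190,.09);p=P(205,138,.095);print('knob',k,'ptr ang rel rail x',np.degrees(np.arctan2(*(p-k)[::-1]))-phi)
e=S.mean(0)-B.mean(0); print('phi2',np.degrees(np.arctan2(e[1],e[0]))-90,np.linalg.norm(e))
M=np.array([P(*p,.06) for p in [(395,172),(560,205),(530,322),(372,282)]]);m=M.mean(0)
y=np.array([-np.sin(np.radians(phi)),np.cos(np.radians(phi))]);print('mod',m,'rail y of m',(m-S.mean(0))@y+.07)
E
```

```text
sel [[0.4968, 0.3069], [0.4789, 0.218], [0.4068, 0.2307], [0.4261, 0.3196]] [0.4521 0.2688]
railend [0.41398532 0.08795424] phi -11.78240816032772
knob [0.4526541  0.26724054] ptr ang rel rail x 0.5763261628512666
phi2 -11.916271038499346 0.18483148900625193
mod [0.43038803 0.16225869] rail y of m -0.0387427574924621
```

Emit:
{"op": "step_arm", "data": {
  "increments": [
    {"tx": 27,"ty": 35,"az": 6.3,"claw": -0.75},
    {"tx": 27,"ty": 35,"az": 6.3,"claw": -0.75},
    {"tx": 27,"ty": 35,"az": 6.3,"claw": -0.75},
    {"tx": 27,"ty": 35,"az": 6.3,"claw": -0.75},
    {"tx": 27,"ty": 35,"az": 6.3,"claw": -0.75},
    {"tx": 27,"ty": 35,"az": 6.3,"claw": -0.75},
    {"tx": 27,"ty": 35,"az": 6.3,"claw": -0.75},
    {"tx": 27,"ty": 35,"az": 6.3,"claw": -0.75},
    {"tx": 27,"ty": 35,"az": 6.3,"claw": -0.75},
    {"tx": 27,"ty": 35,"az": 6.3,"claw": -0.75}
  ],
  "newtons": 40
}}

```text
$.increments[0]: bad value
```

Emit:
{"op": "step_arm", "data": {
  "increments": [
    {"tx": -2,"ty": 40,"claw": -0.75},
    {"tx": -3,"ty": 40,"claw": -0.75},
    {"tx": -3,"ty": 40,"claw": -0.75},
    {"tx": -3,"ty": 40,"claw": -0.75},
    {"tx": -3,"ty": 40,"claw": -0.75},
    {"tx": -3,"ty": 40,"claw": -0.75},
    {"tx": -3,"ty": 40,"claw": -0.75},
    {"tx": -3,"ty": 40,"claw": -0.75},
    {"tx": -3,"ty": 38,"claw": -0.75},
    {"tx": -3,"ty": 38,"claw": -0.75},
    {"claw": -0.75}
  ]
}}

```text
$.increments[0]: bad value
```

```bash
python3 - <<'E'
from h import *
c=shot('wrist','w1'); s=r.get_state(); print({k:np.round(s[k],3) for k in ('time_s','tcp_pos','eef_rot','joints','contact_force','gripper_width')}); print(-c['R'].T@c['t'])
E
```

```text
{'time_s': np.float64(0.15), 'tcp_pos': array([ 0.179, -0.651,  0.245]), 'eef_rot': array([ 1.79929e+02, -7.00000e-03, -1.64661e+02]), 'joints': array([-5.8148e+01,  2.0581e+01,  6.4600e-01, -1.4000e-02, -7.0136e+01,
       -1.6508e+01]), 'contact_force': array([0.073, 0.517, 0.432]), 'gripper_width': np.float64(0.087)}
[ 0.09833243 -0.67339592  0.38532034]
```

View pics/w1.png

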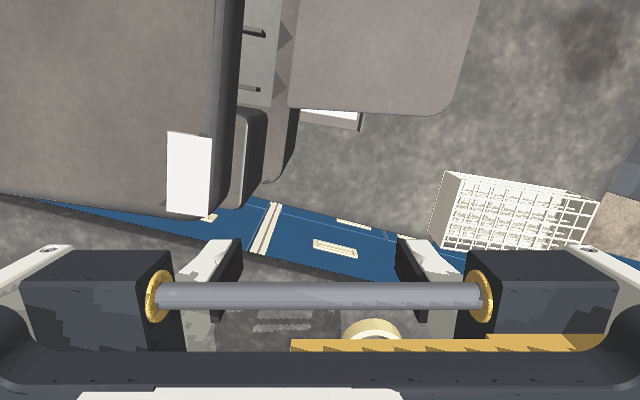

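The moves were refused, so nothing moved. I'll try again with every field given.

Emit:
{"op": "step_arm", "data": {
  "increments": [
    {"tx": 27,"ty": 35,"tz": 0,"ax": 0,"ay": 0,"az": 6.3,"claw": -0.75},
    {"tx": 27,"ty": 35,"tz": 0,"ax": 0,"ay": 0,"az": 6.3,"claw": -0.75},
    {"tx": 27,"ty": 35,"tz": 0,"ax": 0,"ay": 0,"az": 6.3,"claw": -0.75},
    {"tx": 27,"ty": 35,"tz": 0,"ax": 0,"ay": 0,"az": 6.3,"claw": -0.75},
    {"tx": 27,"ty": 35,"tz": 0,"ax": 0,"ay": 0,"az": 6.3,"claw": -0.75},
    {"tx": 27,"ty": 35,"tz": 0,"ax": 0,"ay": 0,"az": 6.3,"claw": -0.75},
    {"tx": 27,"ty": 35,"tz": 0,"ax": 0,"ay": 0,"az": 6.3,"claw": -0.75},
    {"tx": 27,"ty": 35,"tz": 0,"ax": 0,"ay": 0,"az": 6.3,"claw": -0.75},
    {"tx": 27,"ty": 35,"tz": 0,"ax": 0,"ay": 0,"az": 6.3,"claw": -0.75},
    {"tx": 27,"ty": 35,"tz": 0,"ax": 0,"ay": 0,"az": 6.3,"claw": -0.75}
  ],
  "newtons": 40
}}

```text
time_s: 1.15
tcp_pos: [0.4493, -0.2992, 0.2456]
eef_rot: [-180.0, 0.0, -101.4]
contact_force: [0.8, -0.7, 0.3]
gripper_width: 0.0141
```

Emit:
{"op": "step_arm", "data": {
  "increments": [
    {"tx": -3,"ty": 40,"tz": 0,"ax": 0,"ay": 0,"az": 0,"claw": -0.75},
    {"tx": -3,"ty": 40,"tz": 0,"ax": 0,"ay": 0,"az": 0,"claw": -0.75},
    {"tx": -3,"ty": 40,"tz": 0,"ax": 0,"ay": 0,"az": 0,"claw": -0.75},
    {"tx": -3,"ty": 40,"tz": 0,"ax": 0,"ay": 0,"az": 0,"claw": -0.75},
    {"tx": -3,"ty": 40,"tz": 0,"ax": 0,"ay": 0,"az": 0,"claw": -0.75},
    {"tx": -3,"ty": 40,"tz": 0,"ax": 0,"ay": 0,"az": 0,"claw": -0.75},
    {"tx": -3,"ty": 40,"tz": 0,"ax": 0,"ay": 0,"az": 0,"claw": -0.75},
    {"tx": -3,"ty": 40,"tz": 0,"ax": 0,"ay": 0,"az": 0,"claw": -0.75},
    {"tx": -4,"ty": 38,"tz": 0,"ax": 0,"ay": 0,"az": 0,"claw": -0.75},
    {"tx": -4,"ty": 37,"tz": 0,"ax": 0,"ay": 0,"az": -0.4,"claw": -0.75},
    {"tx": 0,"ty": 0,"tz": 0,"ax": 0,"ay": 0,"az": 0,"claw": -0.75}
  ]
}}

```text
time_s: 2.25
tcp_pos: [0.4163, 0.0973, 0.2457]
eef_rot: [-180.0, 0.0, -101.8]
contact_force: [-0.6, 0.1, -0.4]
gripper_width: 0.0112
```

```bash
python3 - <<'E'
from h import *
c=shot('wrist','w2'); s=r.get_state(); print({k:np.round(s[k],3) for k in ('time_s','tcp_pos','eef_rot','joints','contact_force','gripper_width')}); print(c['fx'])
E
```

```text
{'time_s': np.float64(2.3), 'tcp_pos': array([0.416, 0.096, 0.245]), 'eef_rot': array([ 1.79993e+02,  5.00000e-03, -1.01847e+02]), 'joints': array([ 3.9638e+01, -3.7270e+00, -2.8540e+01, -1.0000e-02, -6.5186e+01,
       -5.1481e+01]), 'contact_force': array([ 0.512, -0.363, -1.049]), 'gripper_width': np.float64(0.011)}
306.55736499440417
```

View pics/w2.png

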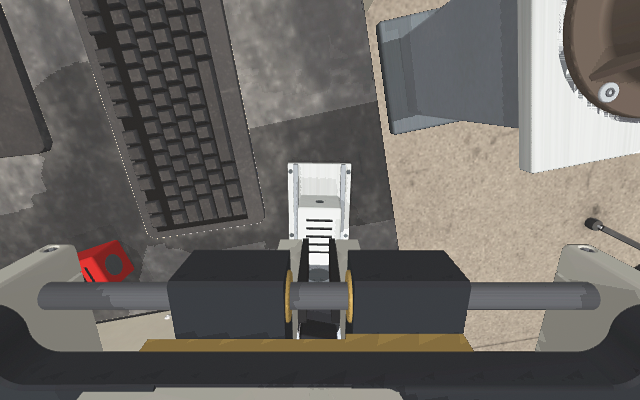

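In the wrist view the rail's open end spans (288–352, 163). The module's rear edge is at about v=196, u 301–340, and nothing is in the way behind it.

```bash
python3 - <<'E'
from h import *
c=np.load('pics/w2.npz')
for u,v,z in [(288.5,163,.008),(351.5,163,.008),(320,163,.008),(301,196,.06),(340,196,.06),(320,190,.008)]: print(u,v,ray(c,u,v,z).round(4),dep(c,u,v).round(4))
ph=np.radians(-11.8);O=np.array([.438,.1995])
for v in range(160,215,3):
  p=dep(c,312,v); d=p[:2]-O; print(v,p.round(3), 'rail', (d@[np.cos(ph),np.sin(ph)]).round(4),(d@[-np.sin(ph),np.cos(ph)]).round(4))
E
```

```text
288.5 163 [0.4505 0.0796 0.008 ] [0.4503 0.0793 0.0096]
351.5 163 [0.3736 0.0957 0.008 ] [0.3731 0.0973 0.0004]
320 163 [0.4121 0.0876 0.008 ] [0.4121 0.0877 0.0078]
301 196 [0.4386 0.1097 0.06  ] [0.4434 0.1214 0.0197]
340 196 [0.3961 0.1186 0.06  ] [0.3957 0.1326 0.0161]
320 190 [0.4192 0.1219 0.008 ] [0.4191 0.1214 0.0099]
160 [0.421 0.083 0.003] rail 0.0076 -0.1176
163 [0.422 0.086 0.008] rail 0.0075 -0.1148
166 [0.423 0.089 0.008] rail 0.0075 -0.111
169 [0.423 0.093 0.01 ] rail 0.0075 -0.1075
172 [0.424 0.096 0.01 ] rail 0.0075 -0.1039
175 [0.425 0.1   0.009] rail 0.0076 -0.0997
178 [0.426 0.104 0.01 ] rail 0.0076 -0.0961
181 [0.427 0.108 0.009] rail 0.0076 -0.092
184 [0.427 0.112 0.009] rail 0.0077 -0.088
187 [0.428 0.115 0.01 ] rail 0.0077 -0.0844
190 [0.429 0.12  0.009] rail 0.0077 -0.08
193 [0.43  0.123 0.01 ] rail 0.0077 -0.0763
196 [0.43  0.125 0.018] rail 0.0076 -0.0748
199 [0.43  0.125 0.031] rail 0.0073 -0.0751
202 [0.43  0.125 0.042] rail 0.0071 -0.0749
205 [0.429 0.124 0.054] rail 0.0069 -0.0753
208 [0.43  0.126 0.06 ] rail 0.0068 -0.0737
211 [0.43  0.129 0.06 ] rail 0.0068 -0.0701
214 [0.431 0.133 0.061] rail 0.0068 -0.0667
```

Emit:
{"op": "step_arm", "data": {
  "increments": [
    {"tx": 0,"ty": 0,"tz": -40,"ax": 0,"ay": 0,"az": 0,"claw": -0.75},
    {"tx": 0,"ty": 0,"tz": -40,"ax": 0,"ay": 0,"az": 0,"claw": -0.75},
    {"tx": 0,"ty": 0,"tz": -40,"ax": 0,"ay": 0,"az": 0,"claw": -0.75},
    {"tx": 0,"ty": 0,"tz": -40,"ax": 0,"ay": 0,"az": 0,"claw": -0.75},
    {"tx": 0,"ty": 0,"tz": -20,"ax": 0,"ay": 0,"az": 0,"claw": -0.75},
    {"tx": 0,"ty": 0,"tz": -16,"ax": 0,"ay": 0,"az": 0,"claw": -0.75},
    {"tx": 0,"ty": 0,"tz": 0,"ax": 0,"ay": 0,"az": 0,"claw": -0.75}
  ]
}}

```text
time_s: 3.0
tcp_pos: [0.4153, 0.0922, 0.0477]
eef_rot: [179.8, -0.2, -102.1]
contact_force: [-1.1, -0.1, -0.1]
gripper_width: 0.0108
```

Emit:
{"op": "step_arm", "data": {
  "increments": [
    {"tx": 1.6,"ty": 7.8,"tz": 0,"ax": 0,"ay": 0,"az": 0,"claw": -0.75},
    {"tx": 1,"ty": 5,"tz": 0,"ax": 0,"ay": 0,"az": 0,"claw": -0.75},
    {"tx": 0.6,"ty": 3,"tz": 0,"ax": 0,"ay": 0,"az": 0,"claw": -0.75},
    {"tx": 0.6,"ty": 3,"tz": 0,"ax": 0,"ay": 0,"az": 0,"claw": -0.75},
    {"tx": 0.6,"ty": 3,"tz": 0,"ax": 0,"ay": 0,"az": 0,"claw": -0.75},
    {"tx": 0.6,"ty": 3,"tz": 0,"ax": 0,"ay": 0,"az": 0,"claw": -0.75},
    {"tx": 0.6,"ty": 3,"tz": 0,"ax": 0,"ay": 0,"az": 0,"claw": -0.75},
    {"tx": 0.6,"ty": 3,"tz": 0,"ax": 0,"ay": 0,"az": 0,"claw": -0.75},
    {"tx": 0.6,"ty": 3,"tz": 0,"ax": 0,"ay": 0,"az": 0,"claw": -0.75},
    {"tx": 0.6,"ty": 3,"tz": 0,"ax": 0,"ay": 0,"az": 0,"claw": -0.75},
    {"tx": 0.6,"ty": 3,"tz": 0,"ax": 0,"ay": 0,"az": 0,"claw": -0.75}
  ]
}}

```text
time_s: 4.1
tcp_pos: [0.4245, 0.1341, 0.0495]
eef_rot: [180.0, -0.0, -102.1]
contact_force: [-0.3, -2.2, 1.2]
gripper_width: 0.011
```

Emit:
{"op": "step_arm", "data": {
  "increments": [
    {"tx": 0.4,"ty": 2,"tz": 0,"ax": 0,"ay": 0,"az": 0.3,"claw": -0.75},
    {"tx": 0.4,"ty": 2,"tz": 0,"ax": 0,"ay": 0,"az": 0,"claw": -0.75},
    {"tx": 0.4,"ty": 2,"tz": 0,"ax": 0,"ay": 0,"az": 0,"claw": -0.75},
    {"tx": 0.4,"ty": 2,"tz": 0,"ax": 0,"ay": 0,"az": 0,"claw": -0.75},
    {"tx": 0,"ty": 0,"tz": 0,"ax": 0,"ay": 0,"az": 0,"claw": -0.75}
  ]
}}

```text
time_s: 4.6
tcp_pos: [0.4264, 0.1423, 0.0496]
eef_rot: [-180.0, 0.0, -101.7]
contact_force: [-0.6, 0.1, -1.7]
gripper_width: 0.0108
```

Emit:
{"op": "step_arm", "data": {
  "increments": [
    {"tx": 0.2,"ty": 1,"tz": 0,"ax": 0,"ay": 0,"az": 0,"claw": -0.75},
    {"tx": 0.2,"ty": 1,"tz": 0,"ax": 0,"ay": 0,"az": 0,"claw": -0.75},
    {"tx": 0,"ty": 0,"tz": 0,"ax": 0,"ay": 0,"az": 0,"claw": -0.75}
  ]
}}

```text
time_s: 4.9
tcp_pos: [0.4266, 0.1439, 0.0496]
eef_rot: [-180.0, 0.0, -101.8]
contact_force: [0.1, -1.7, 0.2]
gripper_width: 0.011
```

Emit:
{"op": "step_arm", "data": {
  "increments": [
    {"tx": 0.2,"ty": 1,"tz": 0,"ax": 0,"ay": 0,"az": 0,"claw": -0.75},
    {"tx": 0.2,"ty": 1,"tz": 0,"ax": 0,"ay": 0,"az": 0,"claw": -0.75},
    {"tx": 0.2,"ty": 1,"tz": 0,"ax": 0,"ay": 0,"az": 0,"claw": -0.75}
  ]
}}

```text
time_s: 5.2
tcp_pos: [0.4266, 0.1455, 0.0496]
eef_rot: [179.9, -0.2, -101.8]
contact_force: [2.2, -13.3, 7.3]
gripper_width: 0.0109
```

Emit:
{"op": "step_arm", "data": {
  "increments": [
    {"tx": 0.2,"ty": 1,"tz": 0,"ax": 0,"ay": 0,"az": 0,"claw": -0.75},
    {"tx": 0,"ty": 0,"tz": 0,"ax": 0,"ay": 0,"az": 0,"claw": -0.75}
  ]
}}

```text
time_s: 5.4
tcp_pos: [0.4264, 0.1456, 0.0496]
eef_rot: [179.9, -0.2, -101.8]
contact_force: [2.0, -13.8, 8.7]
gripper_width: 0.011
```

Emit:
{"op": "step_arm", "data": {
  "increments": [
    {"tx": 0.2,"ty": 1,"tz": 0,"ax": 0,"ay": 0,"az": 0,"claw": -0.75},
    {"tx": 0,"ty": 0,"tz": 0,"ax": 0,"ay": 0,"az": 0,"claw": -0.75},
    {"tx": 0,"ty": 0,"tz": 0,"ax": 0,"ay": 0,"az": 0,"claw": -0.75}
  ]
}}

```text
time_s: 5.7
tcp_pos: [0.4264, 0.1456, 0.0496]
eef_rot: [179.9, -0.3, -101.8]
contact_force: [3.9, -18.1, 9.9]
gripper_width: 0.011
```

Emit:
{"op": "step_arm", "data": {
  "increments": [
    {"tx": -1,"ty": -5,"tz": 0,"ax": 0,"ay": 0,"az": 0,"claw": -0.75},
    {"tx": -2,"ty": -10,"tz": 0,"ax": 0,"ay": 0,"az": 0,"claw": -0.75},
    {"tx": -1,"ty": -5,"tz": 5,"ax": 0,"ay": 0,"az": 0,"claw": -0.75},
    {"tx": 0,"ty": 0,"tz": 40,"ax": 0,"ay": 0,"az": 0,"claw": -0.75},
    {"tx": 0,"ty": 0,"tz": 40,"ax": 0,"ay": 0,"az": 0,"claw": -0.75},
    {"tx": 0,"ty": 0,"tz": 40,"ax": 0,"ay": 0,"az": 0,"claw": -0.75},
    {"tx": 0,"ty": 0,"tz": 40,"ax": 0,"ay": 0,"az": 0,"claw": -0.75},
    {"tx": 0,"ty": 0,"tz": 30,"ax": 0,"ay": 0,"az": 0,"claw": -0.4},
    {"tx": 0,"ty": 0,"tz": 0,"ax": 0,"ay": 0,"az": 0,"claw": 0}
  ]
}}

```text
time_s: 6.6
tcp_pos: [0.4255, 0.1301, 0.2495]
eef_rot: [-179.7, 0.4, -101.7]
contact_force: [0.9, -0.8, -0.3]
gripper_width: 0.0215
```

Emit:
{"op": "step_arm", "data": {
  "increments": [
    {"tx": 0,"ty": 20,"tz": 0,"ax": 0,"ay": 0,"az": 7.5,"claw": 0.2},
    {"tx": 0,"ty": 21,"tz": 0,"ax": 0,"ay": 0,"az": 7.5,"claw": 0.2},
    {"tx": 0,"ty": 21,"tz": 0,"ax": 0,"ay": 0,"az": 7.5,"claw": 0.2},
    {"tx": 0,"ty": 21,"tz": 0,"ax": 0,"ay": 0,"az": 7.5,"claw": 0.2},
    {"tx": 0,"ty": 21,"tz": 0,"ax": 0,"ay": 0,"az": 7.5,"claw": 0.2},
    {"tx": 0,"ty": 21,"tz": 0,"ax": 0,"ay": 0,"az": 7.5,"claw": 0.2},
    {"tx": 0,"ty": 21,"tz": 0,"ax": 0,"ay": 0,"az": 7.5,"claw": 0.2},
    {"tx": 0,"ty": 21,"tz": 0,"ax": 0,"ay": 0,"az": 7.5,"claw": 0.2},
    {"tx": 0,"ty": 0,"tz": 0,"ax": 0,"ay": 0,"az": 0,"claw": 0.2},
    {"tx": 0,"ty": 0,"tz": 0,"ax": 0,"ay": 0,"az": 0,"claw": 0.2}
  ]
}}

```text
time_s: 7.6
tcp_pos: [0.4232, 0.2959, 0.244]
eef_rot: [179.9, 0.0, -41.8]
contact_force: [-0.8, -0.3, -0.4]
gripper_width: 0.0526
```

```bash
python3 - <<'E'
from h import *
c=shot('wrist','w3'); s=r.get_state(); print({k:np.round(s[k],3) for k in ('time_s','tcp_pos','eef_rot','joints','contact_force','gripper_width')})
E
```

```text
{'time_s': np.float64(7.65), 'tcp_pos': array([0.423, 0.295, 0.244]), 'eef_rot': array([ 1.79954e+02,  1.00000e-02, -4.18490e+01]), 'joints': array([ 5.6719e+01,  5.5910e+00, -1.9183e+01, -1.8000e-02, -6.5271e+01,
       -8.5600e+00]), 'contact_force': array([-0.302, -0.426, -0.206]), 'gripper_width': np.float64(0.053)}
```

View pics/w3.png

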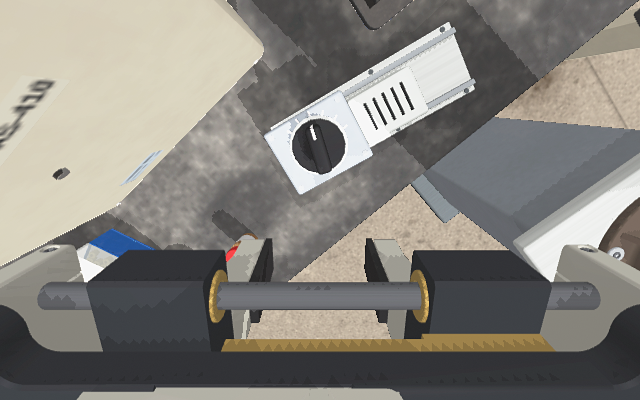

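The module now meets the selector (no gap at about (358,110)). The knob is at (318,147) with its pointer up at (313,127). I'll enlarge this.

```bash
python3 - <<'E'
from h import *
c=np.load('pics/w3.npz')
cv2.imwrite('pics/w3c.png',cv2.resize(c['image'][75:205,255:405],None,fx=5,fy=4.6,interpolation=cv2.INTER_CUBIC) if 0 else cv2.resize(c['image'][80:200,260:400],None,fx=5,fy=5,interpolation=cv2.INTER_CUBIC))
E
```

```text
(no output)
```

View pics/w3c.png

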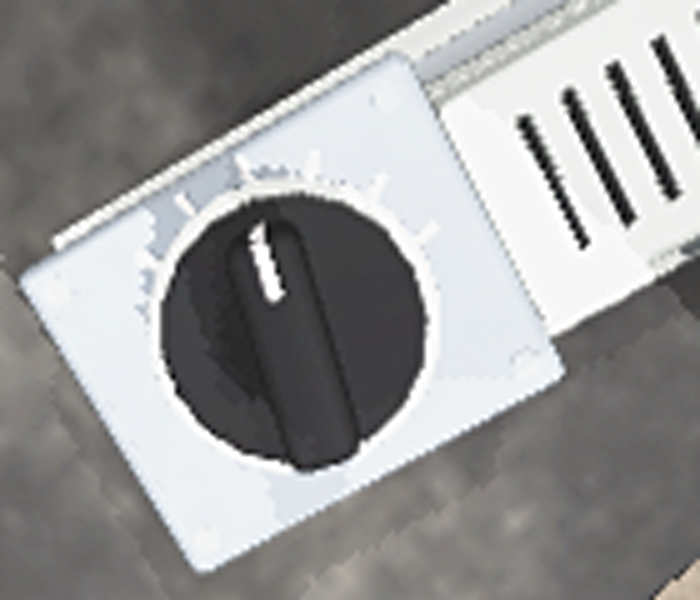

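```bash
python3 - <<'E'
from h import *
c=np.load('pics/w3.npz')
P=lambda x,y,z: ray(c,260+x/5-.5+.1,80+y/5-.5+.1,z)[:2]
S=np.array([P(*p,.068) for p in [(22,280),(400,52),(563,375),(203,572)]]);print('sel',S.mean(0))
d=S[1]-S[0]+S[2]-S[3];d=-d;phi=np.degrees(np.arctan2(d[1],d[0]))-90;print('phi',phi)
a=lambda p,q:np.degrees(np.arctan2(*(p-q)[::-1]))-phi
t,b=P(260,228,.1065),P(274,298,.1065);print('line',a(t,b))
print('edges',a(P(235,255,.1065),P(290,440,.1065)),a(P(302,245,.1065),P(357,430,.1065)))
k=P(293,328,.0765);print('skirt c',k); 
print('bar top ends',P(263,213,.1065),P(325,468,.1065),(P(263,213,.1065)+P(325,468,.1065))/2)
for m in [(145,270),(185,205),(243,160),(313,155),(378,182),(430,230)]: print(a(P(*m,.068),S.mean(0)))
E
```

```text
sel [0.45267172 0.26787852]
phi -12.117544651716273
line -18.469010879580193
edges -13.432054714991935 -12.695466573005874
skirt c [0.45371697 0.26771737]
bar top ends [0.47531892 0.25551275] [0.43359761 0.27778629] [0.45445826 0.26664952]
39.829660324235796
12.821022930095214
-11.99457195163734
-35.439295144220274
-59.45471873687373
-84.1108941702007
```

```bash
python3 - <<'E'
from h import *
c=np.load('pics/t0.npz')
u,v=np.meshgrid(np.arange(640),np.arange(400)); d=c['depth']
X=np.stack([(u-c['cx'])/c['fx']*d,(v-c['cy'])/c['fy']*d,d],-1).reshape(-1,3)-c['t']; X=X@c['R']
m=(d.ravel()>0)&(X[:,2]>.12)&(X[:,2]<.6)&(X[:,1]>.2)&(X[:,1]<.56)&(X[:,0]<.75)&(X[:,0]>.3)
Y=X[m];print(len(Y),Y.min(0),Y.max(0))
for y in np.arange(.2,.56,.04):
  q=Y[(Y[:,1]>=y)&(Y[:,1]<y+.04)]
  if len(q): print(y.round(2),q[:,0].min().round(3),q[:,2].min().round(3),q[:,2].max().round(3))
E
```

```text
9329 [0.55741735 0.24409492 0.12002613] [0.74995945 0.5599299  0.3544448 ]
0.24 0.559 0.12 0.354
0.28 0.559 0.12 0.354
0.32 0.558 0.121 0.354
0.36 0.557 0.12 0.353
0.4 0.558 0.12 0.354
0.44 0.559 0.12 0.354
0.48 0.558 0.124 0.354
0.52 0.583 0.229 0.353
```

The knob stands at stop 2: the bar is at about -12° from rail x, and the marks are at 36, 12, -12 and -36°. So it needs one click, 24° clockwise. A tall instrument front stands at x=0.557, close to where the wrist camera will be, so I'll tilt the tool 10° in the bar's plane, leaning back.

Emit:
{"op": "step_arm", "data": {
  "increments": [
    {"tx": 0,"ty": 0,"tz": 0,"ax": 0,"ay": 0,"az": 5.9,"claw": 0.0},
    {"tx": 0,"ty": 0,"tz": 0,"ax": 0,"ay": 0,"az": 5.9,"claw": 0.0},
    {"tx": 0,"ty": 0,"tz": 0,"ax": 0,"ay": 0,"az": 6,"claw": 0.0},
    {"tx": 0,"ty": 0,"tz": 0,"ax": -2.03,"ay": -4.57,"az": 0,"claw": 0.0},
    {"tx": 0,"ty": 0,"tz": 0,"ax": -2.03,"ay": -4.57,"az": 0,"claw": 0.0},
    {"tx": 0,"ty": 0,"tz": 0,"ax": 0,"ay": 0,"az": 0,"claw": 0.0},
    {"tx": 0,"ty": 0,"tz": 0,"ax": 0,"ay": 0,"az": 0,"claw": 0.0}
  ]
}}

```text
time_s: 8.35
tcp_pos: [0.423, 0.2954, 0.2446]
eef_rot: [-180.0, -9.9, -23.9]
contact_force: [0.5, -0.0, 0.5]
gripper_width: 0.0439
```

```bash
python3 - <<'E'
from h import *
from scipy.spatial.transform import Rotation as T
s=r.get_state(); print({k:np.round(s[k],4) for k in ('time_s','tcp_pos','eef_rot','joints')}); print(T.from_euler('xyz',s['eef_rot'],degrees=True).as_matrix().round(3))
c=shot('wrist','w4'); print('cam',-c['R'].T@c['t'])
E
```

```text
{'time_s': np.float64(8.35), 'tcp_pos': array([0.423 , 0.2954, 0.2446]), 'eef_rot': array([-179.9926,   -9.914 ,  -23.948 ]), 'joints': array([ 63.8808,   2.8343, -27.5223,  11.4862, -59.7633,  -3.6372])}
[[ 0.9   -0.406  0.157]
 [-0.4   -0.914 -0.07 ]
 [ 0.172 -0.    -0.985]]
cam [0.47587012 0.27122231 0.39746765]
```

Emit:
{"op": "step_arm", "data": {
  "increments": [
    {"tx": 15,"ty": -13.7,"tz": 0,"ax": 0,"ay": 0,"az": 0,"claw": 0.0},
    {"tx": 15,"ty": -13.7,"tz": 0,"ax": 0,"ay": 0,"az": 0,"claw": 0.0},
    {"tx": 0,"ty": 0,"tz": -30,"ax": 0,"ay": 0,"az": 0,"claw": 0.0},
    {"tx": 0,"ty": 0,"tz": -30,"ax": 0,"ay": 0,"az": 0,"claw": 0.0},
    {"tx": 0,"ty": 0,"tz": -30,"ax": 0,"ay": 0,"az": 0,"claw": 0.0},
    {"tx": 0,"ty": 0,"tz": -15,"ax": 0,"ay": 0,"az": 0,"claw": 0.0},
    {"tx": 0,"ty": 0,"tz": 0,"ax": 0,"ay": 0,"az": 0,"claw": 0.0},
    {"tx": 0,"ty": 0,"tz": 0,"ax": 0,"ay": 0,"az": 0,"claw": 0.0}
  ]
}}

```text
time_s: 9.2
tcp_pos: [0.4544, 0.2685, 0.1401]
eef_rot: [-180.0, -10.0, -24.0]
contact_force: [0.0, 0.5, 0.3]
gripper_width: 0.0435
```

```bash
python3 - <<'E'
from h import *
c=shot('wrist','w5')
E
```

```text
(no output)
```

View pics/w5.png

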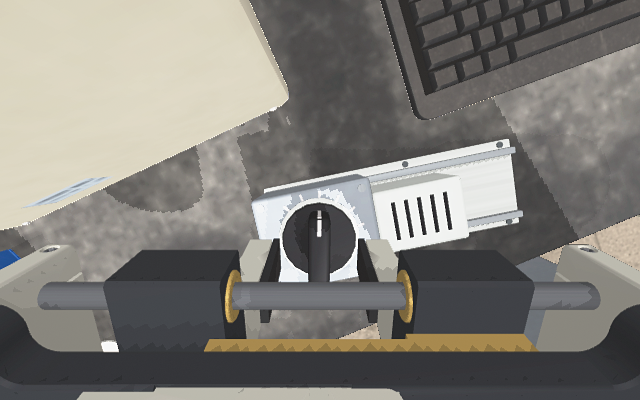

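The bar is at u=319, upright in the image and centred between the fingers. The module is flush at (372,205). Descend and close.

Emit:
{"op": "step_arm", "data": {
  "increments": [
    {"tx": -0.3,"ty": 0,"tz": -20,"ax": 0,"ay": 0,"az": 0,"claw": 0.0},
    {"tx": -0.3,"ty": 0,"tz": -12,"ax": 0,"ay": 0,"az": 0,"claw": 0.0},
    {"tx": 0,"ty": 0,"tz": -8,"ax": 0,"ay": 0,"az": 0,"claw": 0.0},
    {"tx": 0,"ty": 0,"tz": 0,"ax": 0,"ay": 0,"az": 0,"claw": 0.0},
    {"tx": 0,"ty": 0,"tz": 0,"ax": 0,"ay": 0,"az": 0,"claw": 0.0}
  ]
}}

```text
time_s: 9.75
tcp_pos: [0.4534, 0.269, 0.1004]
eef_rot: [-179.9, -10.0, -24.0]
contact_force: [-0.4, 0.3, 0.9]
gripper_width: 0.0441
```

Emit:
{"op": "step_arm", "data": {
  "increments": [
    {"tx": 0,"ty": 0,"tz": 0,"ax": 0,"ay": 0,"az": 0,"claw": -0.4},
    {"tx": 0,"ty": 0,"tz": 0,"ax": 0,"ay": 0,"az": 0,"claw": -0.6},
    {"tx": 0,"ty": 0,"tz": 0,"ax": 0,"ay": 0,"az": 0,"claw": -1},
    {"tx": 0,"ty": 0,"tz": 0,"ax": 0,"ay": 0,"az": 0,"claw": -1},
    {"tx": 0,"ty": 0,"tz": 0,"ax": 0,"ay": 0,"az": 0,"claw": -1},
    {"tx": 0,"ty": 0,"tz": 0,"ax": 0,"ay": 0,"az": 0,"claw": -1}
  ],
  "newtons": 40
}}

```text
time_s: 10.35
tcp_pos: [0.4532, 0.2689, 0.0998]
eef_rot: [-180.0, -10.0, -24.0]
contact_force: [-1.0, 1.1, 1.2]
gripper_width: 0.0138
```

Gripped (13.8 mm, small lateral force). Now turn clockwise by 24° in small steps, first 12°.

Emit:
{"op": "step_arm", "data": {
  "increments": [
    {"tx": 0,"ty": 0,"tz": 0,"ax": 0,"ay": 0,"az": -2,"claw": -1},
    {"tx": 0,"ty": 0,"tz": 0,"ax": 0,"ay": 0,"az": -2,"claw": -1},
    {"tx": 0,"ty": 0,"tz": 0,"ax": 0,"ay": 0,"az": -2,"claw": -1},
    {"tx": 0,"ty": 0,"tz": 0,"ax": 0,"ay": 0,"az": -2,"claw": -1},
    {"tx": 0,"ty": 0,"tz": 0,"ax": 0,"ay": 0,"az": 0,"claw": -1}
  ]
}}

```text
time_s: 10.85
tcp_pos: [0.4532, 0.2689, 0.0998]
eef_rot: [-180.0, -10.0, -32.0]
contact_force: [-0.2, 0.9, 2.1]
gripper_width: 0.0137
```

```bash
python3 - <<'E'
from h import *
s=r.get_state(); print({k:np.round(s[k],3) for k in ('tcp_pos','eef_rot','contact_force','moment','gripper_width')})
E
```

```text
{'tcp_pos': array([0.453, 0.269, 0.1  ]), 'eef_rot': array([-179.971,  -10.007,  -31.974]), 'contact_force': array([-0.25 ,  0.908,  2.096]), 'moment': array([0.546, 0.778, 0.003]), 'gripper_width': np.float64(0.014)}
```

Emit:
{"op": "step_arm", "data": {
  "increments": [
    {"tx": 0,"ty": 0,"tz": 0,"ax": 0,"ay": 0,"az": -2,"claw": -1},
    {"tx": 0,"ty": 0,"tz": 0,"ax": 0,"ay": 0,"az": -2,"claw": -1},
    {"tx": 0,"ty": 0,"tz": 0,"ax": 0,"ay": 0,"az": -2,"claw": -1},
    {"tx": 0,"ty": 0,"tz": 0,"ax": 0,"ay": 0,"az": -2,"claw": -1},
    {"tx": 0,"ty": 0,"tz": 0,"ax": 0,"ay": 0,"az": -2,"claw": -1},
    {"tx": 0,"ty": 0,"tz": 0,"ax": 0,"ay": 0,"az": -2,"claw": -1},
    {"tx": 0,"ty": 0,"tz": 0,"ax": 0,"ay": 0,"az": -2,"claw": -1},
    {"tx": 0,"ty": 0,"tz": 0,"ax": 0,"ay": 0,"az": -2,"claw": -1},
    {"tx": 0,"ty": 0,"tz": 0,"ax": 0,"ay": 0,"az": 0,"claw": -1},
    {"tx": 0,"ty": 0,"tz": 0,"ax": 0,"ay": 0,"az": 0,"claw": -1},
    {"tx": 0,"ty": 0,"tz": 0,"ax": 0,"ay": 0,"az": 0,"claw": -1}
  ]
}}

```text
time_s: 11.95
tcp_pos: [0.4532, 0.269, 0.0998]
eef_rot: [-179.9, -10.0, -47.9]
contact_force: [0.2, 3.5, 1.6]
gripper_width: 0.0136
```

```bash
python3 - <<'E'
from h import *
s=r.get_state(); print({k:np.round(s[k],3) for k in ('time_s','tcp_pos','eef_rot','contact_force','moment','gripper_width')})
a=shot('wrist','w6')['image']; b=shot('top','t6')['image'][205:260,240:330]
cv2.imwrite('pics/c6.png',np.vstack([cv2.resize(a[100:300,200:520],(800,500))[:420],np.hstack([cv2.resize(b,(290,177)),np.zeros((177,510,3),np.uint8)])]))
E
```

```text
{'time_s': np.float64(11.95), 'tcp_pos': array([0.453, 0.269, 0.1  ]), 'eef_rot': array([-179.941,   -9.985,  -47.913]), 'contact_force': array([0.185, 3.524, 1.629]), 'moment': array([1.522, 0.309, 0.105]), 'gripper_width': np.float64(0.014)}
```

View pics/c6.png

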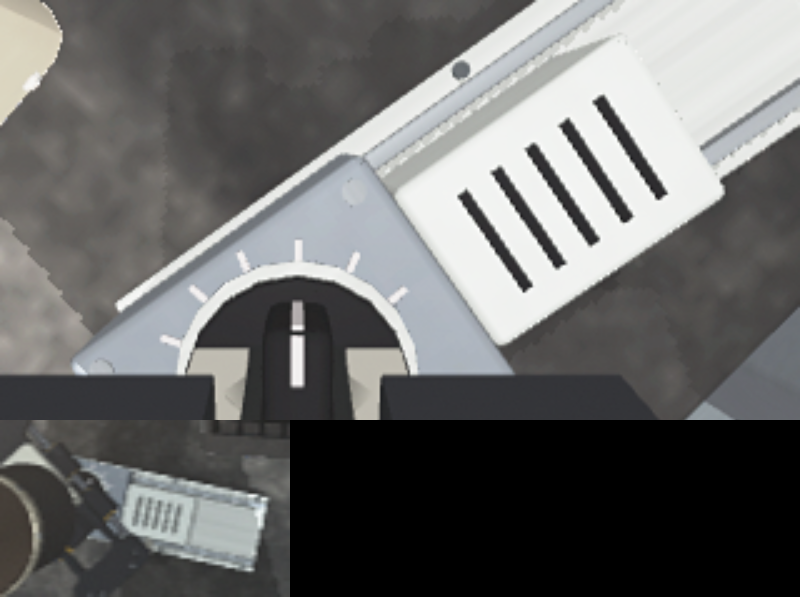

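The pointer at (297,300) lines up with the fourth mark from the anticlockwise end (297,250), which is the third click. The module is flush along (400,190)–(500,340). Handing in.

```bash
python3 -c "
from plant import r
print(r.close_job())"
```

```text
the job is handed in; nothing more can be done
None
```

The lamp module sits flush against the selector and the knob is at its third click, still gripped; I handed the job in at about 12 s. `close_job` gives no verdict, so this rests on my own checks.

- **Module:** I pushed it from behind with two slightly open fingers until it stopped, at about 14–18 N. The wrist views afterwards showed no gap and a square face.
- **Knob:** It started at stop 2. I gripped the bar with the grip set to 40 N and turned it 24° clockwise, in 2° steps, to the third click.
- **Last checks:** The pointer lines up with the fourth mark (the third click). The fingers are 13.6 mm apart on the bar, and the grasp point is about 1 mm from the knob axis by my camera estimate. The remaining moment about the vertical is about 0.1 N m. I held the tool tilted 10° to keep the wrist clear of the instrument behind it.
- **Not checked or off:**
  - My first move calls were refused and moved nothing; they went through once every field was given.
  - The pointer angle from the first coarse top view (about 0.6°) matched no stop, so I used the close view instead.
  - I did not re-measure the lamp, vial, beaker and dish, but no unexpected contact forces showed up.

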